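Lock the work-rest plate onto the bench slope

ROBOT

A 7-joint arm with a two-finger parallel gripper is mounted at the origin on the work surface. World frame = base frame: x ahead of the robot, y to its left, z up, the work surface at z = 0. Lengths are in mm, angles in rad, forces in N, time in s.
With the tool pointing down it reaches from about 400 to 875 mm from the base axis. Payload 4.4 kg.
Tool frame: the origin (TCP) lies at the very end of the fingers, on their centre line; the grasp point (between the pads) lies 19 mm behind it; z points along the fingers, y is the line along which they close (so a half turn about z gives the same grasp; the last joint's range is limited). The gripper opens to 85 mm and grips with 20 to 120 N. Pads are 22 mm wide; open, the fingers measure 114 mm over their backs; the gripper's body (76 mm by 85 mm) begins 54 mm behind the grasp point. The pads swing forward as they close: fully open they stand 13 mm farther back than shut.
Start: joints at [1.093, 0.628, 0.038, 1.517, -0.027, 0.996, -0.02], TCP at [260.197, -595.664, 231.313] pointing down, gripper open.
Joint ranges: [-3.06, 3.06], [-0.37, 2.12], [-1.25, 1.32], [0.18, 2.47], [-1.1, 4.24], [0.23, 1.98], [-2.94, 2.94]. Speed limits (rad/s): [2.57, 2.57, 3.14, 3.14, 3.14, 3.14, 3.14].

INTERFACE

Orientations are given as [roll, pitch, yaw] about the fixed x, y, z axes, in that order (R = Rz(yaw) Ry(pitch) Rx(roll)).
In Python, from cell import monitor, viewer, workorder gives the robot as it stands.
- The arm moves only by the tool arm_command, never from a script. Its argument "series" is one flat list of numbers, 5 for each row, row after row: the opening in per cent of the stroke, from 0 (shut) to 100 (fully open), then the shift along the tool's x, y, z in cm, then the turn about the tool's z in degrees. In form: [claw, x, y, z, roll, claw, x, y, z, roll, ...]. A call has exactly 5 rows; each row is the pose to reach, as a shift and turn from the pose commanded when the call began, along the tool's axes at that moment; what a row does not reach only later rows make up. A row lasts 1/12 s, in which the tool goes at most 41.7 mm and 7.16 degrees, less where a joint would pass 70% of its speed; a pose out of reach is approached as far as the arm can. A call with a gripper value outside its range is refused whole. The fingers move at their own pace and stop on an object; the grip force is fixed at half the most. Time passes only in rows, so rows that repeat a pose let the fingers close, or fill a call up. It gives the time, the measured TCP pose, the force, the opening and the grip force at its end, in the units of the state.
- monitor.read_state(): the state, without advancing time (a new reading comes with each control period).
- viewer.get_image(name): name is "scene" or "top" or "wrist"; returns (picture, depth): 480x640x3 uint8, red, green, blue; 480x640 float32, mm along the optical axis (not along the pixel's ray), 0 where there is no reading.
- viewer.camera_model(name): a dict with "mtx" (3x3 intrinsics, pixels), "dist_coeffs" ([k1, k2, p1, p2, k3] as OpenCV has them; the pictures are not rectified), "R" (3x3) and "t" (3): a world point X has camera coordinates R X + t. Camera axes: x right, y down, z forward; pixel columns grow to the right and rows downward; lengths in mm; the calibration is good to about 2 mm. A picture is of the moment at which its call begins: read the wrist's pose just before it. camera_model takes no time and is no camera call; for the wrist camera it gives the pose at the moment of the call.
- workorder.finish_job(): hands the job in; it is judged then, once.
The state is a dict: "clock": time; "qpos": joint angles; "qd": joint speeds; "tau": joint torques, N m; "eef_pos": TCP position; "tool_rot": TCP orientation; "force": force on the tool from outside, world axes, zero at the start; "torque": the same for the moment, N m; "width": finger opening in mm; "gripper_force": force on a finger pad.
Only numpy, scipy, OpenCV 4.12 (cv2) and the standard library are available. Lean on these libraries where they do the work, as an engineer would, in place of code of your own. Each camera call takes 0.05 s, during which the arm holds its last target. There are 200 camera calls.

TASK

Mount the aluminium work-rest plate on the sloping maple stand: pick it up by its thumb bar, slip the wide end of its keyhole over the headed steel stud until the plate lies flat on the slope, then slide it straight down the slope until the stud is fully home at the end of the slot, locked under the head, and let go. The stud may be clamped anywhere along its short cross slot, so feel or look for it; work gently, never forcing the plate against the stud or slope (keep it under 30 N), and leave the other things on the bench where they are.

Things in the scene. Friction and masses are not known exactly. Their poses are not given: they have to be found in the camera images.
- plate: Loose aluminium plate, 0.13 to 0.26 kg, 120 x 80 x 5 mm (x, y, z), flat on the bench at first. Origin: centre of its underside, z up. A keyhole is cut through its +x half, a thumb bar stands at x = -22 mm, a flat round rubber pad (26 mm wide, 1.5 mm high) lies at x = -45 mm. Its x axis (pad to keyhole) must point up the slope when mounted.
- plate_hole (a point): Centre of the keyhole's wide opening, at the underside (plate x = +22 mm). The opening starts at x = +11 mm and is 17 mm wide (y), its rear corners bevelled 4 mm; from x = +29 to +35 mm it narrows, its sides at 30 degrees, into a slot 10 mm wide.
- plate_slot_end (a point): Where the stud's axis is when fully home, at the underside (plate x = +44 mm; the slot's end wall is at +47.5 mm). From the opening to here the plate slides 22 mm.
- plate_bar (a point): Grip point of the thumb bar, 29 mm above the plate's underside. The bar is an aluminium block 12 mm thick (plate x), 40 mm wide (plate y), from 5 to 41 mm above the underside: pinch it across its 12 mm, along plate x.
- stand: Heavy maple stand fixed to the bench, carrying a slope that rises at 20 degrees away from its low front edge; about 160 mm long and 140 mm wide, 23 mm high at the front and 80 mm at the back. Origin: centre of its foot on the bench, z up, x horizontal towards the high edge.
- slope: The sloping cork face of the stand, 170 x 140 mm, on a soft backing (gives 1 mm per 3 N from 2 N on, 4 mm at most). Origin: on the face, at the left (+y) end of the 44 mm long dark cross slot in which the stud is clamped. x points up the slope (20 degrees above level), y level across it, z square out of it. The face runs from x = -120 to +50 mm and y = -92 to +48 mm.
- stud_line (a point): Same point as the slope's origin: the left end of the stud's cross slot. The rigid steel stud stands square to the face at slope x = 0 and a y NOT reported, anywhere from -40 to -4 mm. Neck 7 mm in diameter, 7.5 mm high; flat round head on it, 13 mm in diameter, 4 mm thick. A plate resting on the head is 11.5 mm above the face, one slipped over it lies on the face.
- cup: White ceramic cup, 72 mm wide, 75 mm high, beyond the task area; origin under its centre. Leave alone.
- blower: Grey silicone blower bulb, 54 mm wide, 85 mm high with its nozzle; origin under its centre. Leave alone.
- loupe: Chrome loupe on a small round steel stand, 60 mm wide, 88 mm high; origin under its centre. Leave alone.
- screwdriver: Screwdriver with a red aluminium handle, 130 mm long, lying between robot and work along its x; origin under its middle. Leave alone.
- oil_jar: Small glass jar with black cap, 36 mm wide, 35 mm high, between plate and stand; origin under its centre. Leave alone.
- case_ring: Steel watch case ring, 40 mm wide, 10 mm high, between plate and stand; origin under its centre. Leave alone.
There are look-alikes about, which are no part of the job. What is shaped like the plate but green, turquoise or yellow is not meant.

How it is judged (in metres and radians):
On the way, in this order (a step that is already met when the one before it is completed fails the run):
1. the plate is lifted by the robot off the bench (height (world z) of plate above 0.05 m and contact force between the fingers and plate above 0.5 N), for 0.1 s.
2. the wide opening is slipped over the stud's head, the plate flat on the slope (x of plate_hole in the frame of slope between -0.008 and 0.008 m and y of plate_hole in the frame of slope between -0.044 and 0 m and z of plate_hole in the frame of slope below 0.0045 m and angle between the z axis of plate and the z axis of slope, either way round below 0.06 rad and angle between the x axis of plate and the x axis of slope, either way round below 0.2 rad), for 0.1 s.
At the end, for the whole second after the job is handed in: The released plate rests on the slope: slot end at most 4.5 mm above the face, within the cross slot's width and 4 mm of the stud's cross line (stud home, locked under the head), plate below the stud, tilt within 0.06 rad, long axis within 0.2 rad of the slope's (x of plate_slot_end in the frame of slope between -0.004 and 0.004 m and y of plate_slot_end in the frame of slope between -0.044 and 0 m and z of plate_slot_end in the frame of slope below 0.0045 m and angle between the z axis of plate and the z axis of slope, either way round below 0.06 rad and angle between the x axis of plate and the x axis of slope, either way round below 0.2 rad and x of plate in the frame of slope below -0.03 m and linear speed of plate below 0.01 m/s and contact force between the fingers and plate below 0.1 N); the robot touches nothing.
It fails at once if the plate is pressed against the stand or its stud with more than 30 N (contact force between plate and stand above 30 N).
It fails at once if another thing on the bench (cup, blower, loupe, screwdriver, jar, case ring) is moved by more than 15 mm (distance of any of cup, blower, loupe, screwdriver, oil_jar, case_ring from where it was at the start of the episode above 0.015 m).
It also fails if it takes over 72 s, if anything falls off the work surface, if the arm or the gripper's body presses on something with over 40 N, if the wrist force passes 120 N, or if a joint passes its speed limit or range.

## Working session

There is one attempt and no reset: what is moved stays moved. The work goes in short steps, Python scripts to look and compute and a tool call to move; the robot and the scene stay as the last step left them, time stands still between calls to the robot, and variables do not carry over. Pictures are saved under pics/ and viewed, at most 13 in all, crops included, and the job is handed in when it is done.

Besides the shell and the picture viewer there is one more tool, called by a JSON object that holds its "api" and its "payload", one argument or row to a line. arm_command: Moves the arm, as the interface text tells. Its arguments: {"type":"object","properties":{"series":{"type":"array","items":{"type":"number"}}},"required":["series"]}

```bash
mkdir -p pics; ls
python3 - <<'E'
from cell import monitor, viewer, workorder
import cv2, numpy as np
s=monitor.read_state(); print({k:np.round(v,3) for k,v in s.items()})
for n in ("scene","top"):
    p,d=viewer.get_image(n); cv2.imwrite(f"pics/{n}0.png",p[:,:,::-1]); np.savez(f"{n}0.npz",p=p,d=d)
    m=viewer.camera_model(n); print(n,{k:np.round(v,3).tolist() for k,v in m.items()}, d.min(), d.max())
E
```

```text
pics
{'clock': np.float64(0.0), 'qpos': array([ 1.093,  0.629,  0.038,  1.518, -0.027,  0.996, -0.02 ]), 'qd': array([-0.001, -0.   , -0.   ,  0.001,  0.001, -0.   ,  0.   ]), 'tau': array([-0.0000e+00, -5.6340e+01,  1.2260e+00, -1.9345e+01,  1.1000e-02,
        1.1000e-02, -0.0000e+00]), 'eef_pos': array([ 259.945, -595.086,  230.394]), 'tool_rot': array([-3.14 ,  0.   ,  0.412]), 'force': array([ 0.366, -0.837,  0.871]), 'torque': array([-0.013,  0.037, -0.036]), 'gripper_force': np.float64(0.0), 'width': np.float64(85.334)}
scene {'mtx': [[433.009, 0.0, 321.827], [0.0, 433.009, 238.338], [0.0, 0.0, 1.0]], 'dist_coeffs': [-0.045, 0.0, 0.0, 0.0, 0.0], 'R': [[0.869, 0.494, 0.017], [0.325, -0.545, -0.773], [-0.373, 0.678, -0.634]], 't': [-531.126, -99.198, 872.324]} 0.0 2987.1648
top {'mtx': [[576.06, 0.0, 320.666], [0.0, 576.06, 235.61], [0.0, 0.0, 1.0]], 'dist_coeffs': [-0.086, 0.0, 0.0, 0.0, 0.0], 'R': [[-0.026, -1.0, -0.015], [-0.982, 0.028, -0.185], [0.185, 0.01, -0.983]], 't': [95.995, 578.886, 985.947]} 0.0 2052.8008
```

View pics/top0.png

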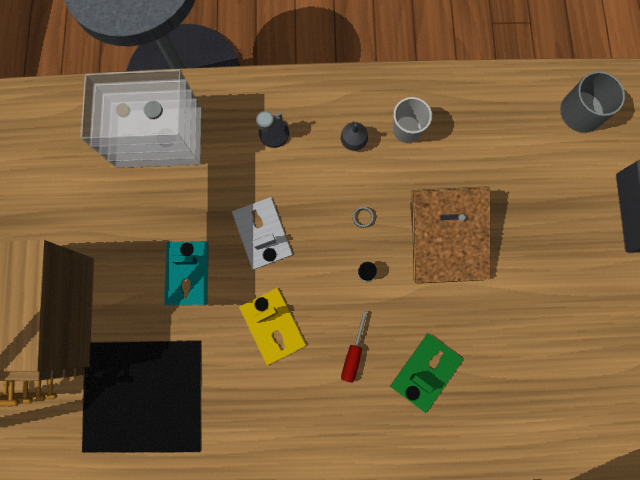

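View pics/scene0.png

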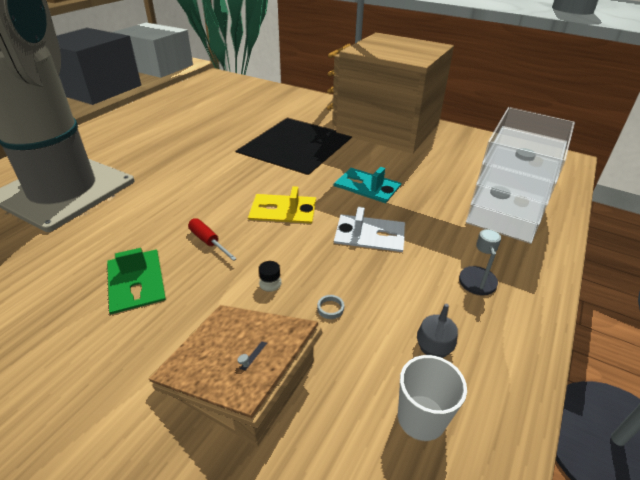

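The top view shows the aluminium plate at (262,233), with its keyhole up and its pad at (269,255). The stand's cork face is at (452,235), its cross slot runs from col 440 to 466 at row 217, and the stud head is near (461,217). The ring, jar and screwdriver lie in between.

```bash
cat > h.py <<'E'
import numpy as np, cv2
from cell import monitor, viewer, workorder
from scipy.spatial.transform import Rotation as Ro
def rays(m,uv):
    n=cv2.undistortPoints(np.float64(uv).reshape(-1,1,2),m["mtx"],m["dist_coeffs"])[:,0]
    return np.c_[n,np.ones(len(n))]
def arr(m): return {k:np.array(v,float) for k,v in m.items()}
def onplane(m,uv,p0,n):   # rays onto plane through p0 with normal n
    R,t=m["R"],m["t"]; c=-R.T@t; d=rays(m,uv)@R
    return c+d*(((np.array(p0)-c)@n)/(d@n))[:,None]
def onz(m,uv,z): return onplane(m,uv,[0,0,z],np.array([0,0,1.]))
def cloud(m,d,uv):
    uv=np.asarray(uv,int); z=d[uv[:,1],uv[:,0]]
    return (rays(m,uv)*z[:,None]-m["t"])@m["R"]
E
python3 - <<'E'
from h import *
m=arr(viewer.camera_model("top")); f=np.load("top0.npz"); p,d=f["p"],f["d"]
hsv=cv2.cvtColor(p,cv2.COLOR_RGB2HSV)
def px(mask,x0,x1,y0,y1):
    k=np.zeros(mask.shape,bool);k[y0:y1,x0:x1]=mask[y0:y1,x0:x1]; v,u=np.nonzero(k); return np.c_[u,v]
uv=px((hsv[...,1]<50)&(hsv[...,2]>110),225,300,190,275)
pc=cloud(m,d,uv); print("plate n",len(uv),"z pct",np.percentile(pc[:,2],[5,25,50,75,95]))
lo=uv[np.abs(pc[:,2]-5)<8]; P=onz(m,lo,5)[:,:2]
r=cv2.minAreaRect(P.astype(np.float32)); print("rect",r)
pad=px((hsv[...,2]<45),255,285,240,270); 
print("pad",onz(m,[pad.mean(0)],6.5),len(pad))
# cork
cu=px((hsv[...,1]>80),410,495,183,285); pc=cloud(m,d,cu); ok=(d[cu[:,1],cu[:,0]]>0)&(pc[:,2]>20)&(pc[:,2]<100)
Q=pc[ok]
for _ in range(5):
    A=np.c_[Q[:,:2],np.ones(len(Q))]; co=np.linalg.lstsq(A,Q[:,2],rcond=None)[0]; e=Q[:,2]-A@co; Q=Q[abs(e)<max(2*e.std(),1)]
n=np.array([-co[0],-co[1],1]); n/=np.linalg.norm(n); c=Q.mean(0); print("face n",n,"tilt",np.degrees(np.arccos(n[2])),"c",c,"std",e.std(),len(Q))
F=onplane(m,cu[ok],c,n)
xs=np.cross([0,1,0],n);xs/=np.linalg.norm(xs);ys=np.cross(n,xs)
L=np.c_[(F-c)@xs,(F-c)@ys]; r=cv2.minAreaRect(L[(np.abs((pc[ok]-c)@n)<5)].astype(np.float32)); print("face rect",r, "centre",c+r[0][0]*xs+r[0][1]*ys)
for q in ([441,217],[466,217],[462,217]): print(q,onplane(m,[q],c,n))
cv2.imwrite("pics/c1.png",np.hstack([cv2.resize(p[185:290,405:500,::-1],None,fx=4,fy=4),cv2.resize(p[185:290,220:315,::-1],None,fx=4,fy=4)]))
E
```

```text
plate n 1443 z pct [ 2.4459009   4.72512621  6.20264211  7.88123425 42.00731988]
rect ((600.3818359375, 191.8501739501953), (120.20817565917969, 77.58763885498047), 19.00238609313965)
pad [[557.23214458 178.28843028   6.5       ]] 129
face n [-0.34013545 -0.00593702  0.94035771] tilt 19.888283228084656 c [ 575.77961292 -157.23126765   52.54795776] std 1.6126022121283334 6034
face rect ((-0.62615966796875, 0.04361724853515625), (169.12857055664062, 137.45608520507812), 1.000542163848877) centre [ 575.19070039 -157.18765117   52.33521843]
[441, 217] [[ 607.39678574 -137.62725146   64.10793171]]
[466, 217] [[ 606.27882274 -183.12607805   63.41629452]]
[462, 217] [[ 606.45737882 -175.82947296   63.52694747]]
```

View pics/c1.png

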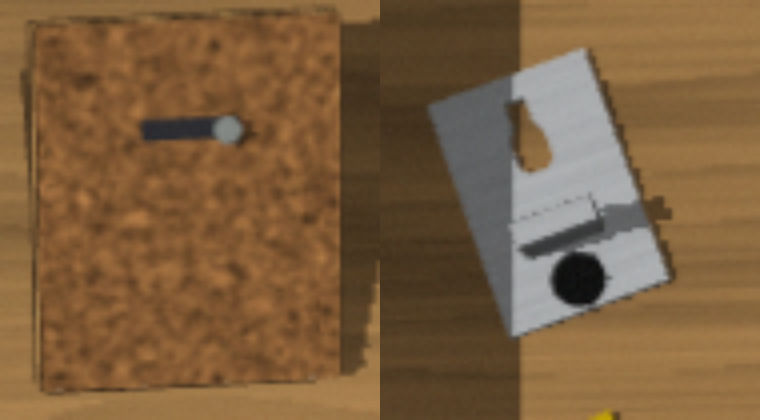

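The stand's slope points along world +x with about 1° yaw, and the plate's yaw is about 18.5° with its bar near (579,185). The tool always points straight down. So I'll pinch the bar along plate y, let the plate pivot in the grip against the slope, then fit it over the stud.

{"api": "arm_command", "payload": {
  "series": [100,2.8,-2.7,0,1,100,5.6,-5.4,0,2,100,8.4,-8.2,0,3,100,11.2,-10.9,0,4,100,14,-13.6,0,5]
}}

```text
clock: 0.52
eef_pos: [334.2, -413.0, 231.0]
tool_rot: [-3.141, 0.0, 0.323]
force: [1.3, -1.4, 0.6]
width: 85.7
gripper_force: 0.0
```

{"api": "arm_command", "payload": {
  "series": [100,2.7,-3.1,0,0,100,5.4,-6.2,0,0,100,8.1,-9.4,0,0,100,10.8,-12.5,0,0,100,13.5,-15.6,0,0]
}}

```text
clock: 0.93
eef_pos: [412.4, -222.1, 231.2]
tool_rot: [-3.141, 0.0, 0.324]
force: [1.8, 0.2, 0.0]
width: 85.5
gripper_force: 0.0
```

{"api": "arm_command", "payload": {
  "series": [100,2.7,-3.1,0,0,100,5.4,-6.2,0,0,100,8.1,-9.4,0,0,100,10.8,-12.5,0,0,100,13.5,-15.6,0,0]
}}

```text
clock: 1.35
eef_pos: [490.6, -31.1, 231.2]
tool_rot: [-3.142, 0.0, 0.325]
force: [1.3, -0.5, 0.6]
width: 85.2
gripper_force: 0.0
```

{"api": "arm_command", "payload": {
  "series": [100,2.7,-3.1,0,0,100,5.4,-6.2,0,0,100,8.1,-9.4,0,0,100,10.8,-12.5,0.5,0,100,13.5,-15.6,1,0]
}}

```text
clock: 1.77
eef_pos: [569.1, 159.9, 221.2]
tool_rot: [3.142, -0.0, 0.325]
force: [-0.2, -0.4, 0.5]
width: 85.4
gripper_force: 0.0
```

Run:
```python
from h import *
m=arr(viewer.camera_model("wrist")); s=monitor.read_state(); p,d=viewer.get_image("wrist")
cv2.imwrite("pics/w1.png",p[:,:,::-1]); np.savez("w1.npz",p=p,d=d,**m); print(s["eef_pos"],s["tool_rot"],-m["R"].T@m["t"],m["R"])
```

```text
[569.06224443 159.85918467 221.18525977] [ 3.14153569e+00 -1.64446838e-04  3.24876660e-01] [637.74019693 181.90178187 363.90848893] [[ 3.19775620e-01 -9.47493299e-01  4.58231171e-05]
 [-9.07910385e-01 -3.06402694e-01  2.86035178e-01]
 [-2.71002374e-01 -9.15086795e-02 -9.58219116e-01]]
```

View pics/w1.png

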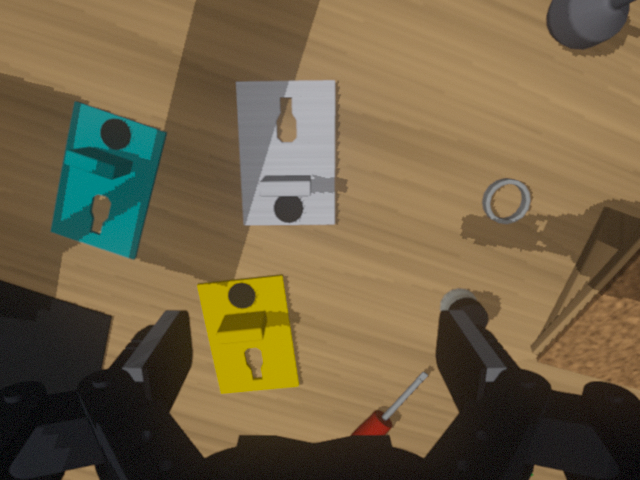

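The wrist view looks along the tool's x axis and shows the plate upright: keyhole (288,118), bar (285,186), pad (289,208). I'll refine the bar's position from this picture.

Run:
```python
from h import *
f=np.load("w1.npz"); m={k:f[k] for k in("mtx","dist_coeffs","R","t")}; p,d=f["p"],f["d"]
hsv=cv2.cvtColor(p,cv2.COLOR_RGB2HSV)
k=np.zeros(d.shape,bool); k[70:235,225:345]=True
g=k&(hsv[...,1]<60)&(hsv[...,2]>75)
v,u=np.nonzero(g); uv=np.c_[u,v]; z=cloud(m,d,uv)[:,2]
P=onz(m,uv[abs(z-5)<6],5)[:,:2]; r=cv2.minAreaRect(P.astype(np.float32)); print(r)
b=uv[z>36]; B=onz(m,b,41)[:,:2]; print("bar top",cv2.minAreaRect(B.astype(np.float32)),len(b),B.mean(0))
q=k&(hsv[...,2]<50); q[:190]=0; n,l,st,c=cv2.connectedComponentsWithStats(q.astype(np.uint8)); i=1+np.argmax(st[1:,4]); print("pad",onz(m,[c[i]],6.5),st[i,4])
```

```text
((598.8829345703125, 192.8291473388672), (121.20108795166016, 81.32928466796875), 19.39618682861328)
bar top ((604.2230224609375, 188.41590881347656), (102.57595825195312, 71.80506134033203), 23.379175186157227) 864 [579.99615402 186.30708266]Traceback (most recent call last):
  File "<stdin>", line 9, in <module>
    return _wrapfunc(a, 'argmax', axis=axis, out=out, **kwds)
    return bound(*args, **kwds)
ValueError: attempt to get argmax of an empty sequence
```

{"api": "arm_command", "payload": {
  "series": [100,1,-1.2,2,-0.6,100,1.73,-2.1,5.5,-0.6,100,1.73,-2.1,9.5,-0.6,100,1.73,-2.1,13.5,-0.6,100,1.73,-2.1,16,-0.6]
}}

```text
clock: 2.23
eef_pos: [575.9, 182.4, 57.4]
tool_rot: [3.142, 0.005, 0.336]
force: [-0.2, -1.2, -0.6]
width: 85.5
gripper_force: 0.0
```

{"api": "arm_command", "payload": {
  "series": [80,0,0,2,0,80,0,0,3.5,0,80,0,0,4.5,0,80,0,0,5.3,0,80,0,0,5.3,0]
}}

```text
clock: 2.65
eef_pos: [577.5, 182.7, 7.0]
tool_rot: [3.142, 0.002, 0.335]
force: [-0.1, 0.6, -0.2]
width: 68.5
gripper_force: 0.0
```

{"api": "arm_command", "payload": {
  "series": [40,0,0,0,0,40,0,0,0,0,30,0,0,0,0,30,0,0,0,0,30,0,0,0,0]
}}

```text
clock: 3.07
eef_pos: [579.3, 183.8, 9.8]
tool_rot: [-3.141, -0.002, 0.335]
force: [-1.4, 0.4, 6.8]
width: 38.9
gripper_force: 61.3
```

{"api": "arm_command", "payload": {
  "series": [30,0,0,0,0,30,0,0,0,0,30,0,0,0,0,30,0,0,0,0,30,0,0,0,0]
}}

```text
clock: 3.48
eef_pos: [579.3, 183.8, 9.8]
tool_rot: [-3.141, -0.002, 0.335]
force: [-1.0, 0.4, 6.6]
width: 39.3
gripper_force: 61.3
```

{"api": "arm_command", "payload": {
  "series": [30,0,0,-1,0,30,0,0,-3,0,30,0,0,-6,0,30,0,0,-9.5,0,30,0,0,-13,0]
}}

```text
clock: 3.9
eef_pos: [577.5, 182.5, 139.6]
tool_rot: [3.141, 0.002, 0.335]
force: [-0.2, 0.3, -2.4]
width: 39.2
gripper_force: 60.7
```

Run:
```python
from h import *
m=arr(viewer.camera_model("wrist")); s=monitor.read_state(); p,d=viewer.get_image("wrist")
p2,d2=viewer.get_image("scene")
cv2.imwrite("pics/w2.png",np.hstack([cv2.resize(p[:,:,::-1],(400,300)),p2[80:380,200:600,::-1]])); np.savez("w2.npz",p=p,d=d,**m); print(s["eef_pos"],s["tool_rot"],s["force"],s["width"])
```

```text
[577.46197759 182.46543602 139.56920585] [3.14126876e+00 2.00773448e-03 3.34733408e-01] [-0.16200767  0.28330884 -2.37769033] 39.22699571106885
```

View pics/w2.png

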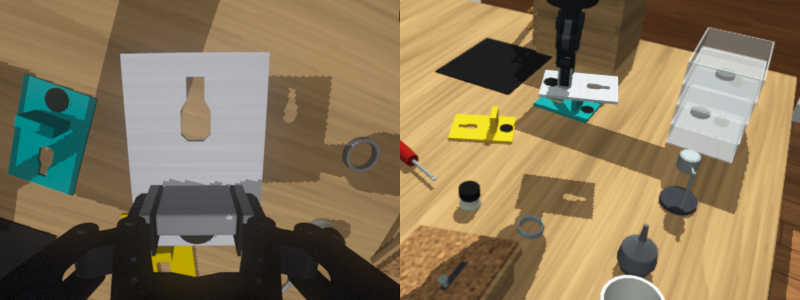

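The plate is held level and the keyhole is clear in the wrist view, centred near (195,110) of the left half. I'll carry it over the lower slope.

{"api": "arm_command", "payload": {
  "series": [30,-1.8,3.1,0,3.6,30,-3.6,6.2,0,7.2,30,-5.5,9.3,0,10.9,30,-7.3,12.5,0,14.5,30,-9.2,15.6,0,18.2]
}}

```text
clock: 4.42
eef_pos: [541.6, 3.7, 138.1]
tool_rot: [3.141, 0.001, 0.014]
force: [0.4, -0.4, -1.1]
width: 38.3
gripper_force: 61.0
```

{"api": "arm_command", "payload": {
  "series": [30,-0.8,3.6,0,0,30,-1.6,7.2,0.5,0,30,-2.4,10.8,1.5,0,30,-3.1,14.3,2.5,0,30,-3.8,17.7,4,0]
}}

```text
clock: 4.83
eef_pos: [507.2, -174.2, 98.5]
tool_rot: [3.141, -0.001, 0.017]
force: [0.8, -0.1, -3.8]
width: 38.9
gripper_force: 61.0
```

{"api": "arm_command", "payload": {
  "series": [30,0,0,0,0,30,0,0,0,0,30,0,0,0,0,30,0,0,0,0,30,0,0,0,0]
}}

```text
clock: 5.25
eef_pos: [508.5, -170.4, 98.6]
tool_rot: [-3.141, -0.001, 0.02]
force: [-0.1, -0.6, -2.2]
width: 39.1
gripper_force: 61.3
```

Run:
```python
from h import *
m=arr(viewer.camera_model("wrist")); s=monitor.read_state(); p,d=viewer.get_image("wrist")
p2,d2=viewer.get_image("scene")
cv2.imwrite("pics/w3.png",np.hstack([cv2.resize(p[:,:,::-1],(400,300)),p2[180:480,100:500,::-1]])); np.savez("w3.npz",p=p,d=d,**m); print(s["eef_pos"],s["tool_rot"],s["force"],s["width"])
```

```text
[ 508.45739429 -170.4234193    98.60530295] [-3.14095010e+00 -6.33376838e-04  1.98954572e-02] [-0.09008468 -0.60030948 -2.16252692] 39.05275876757425
```

View pics/w3.png

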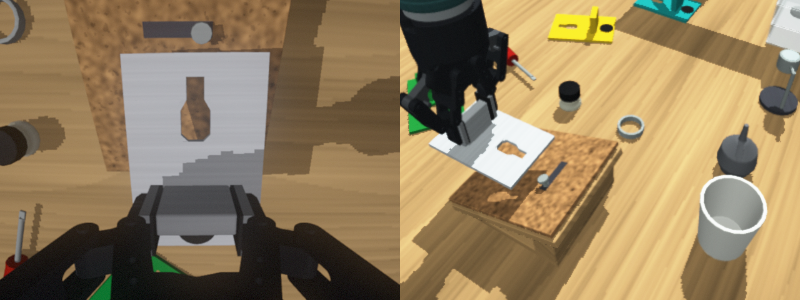

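The plate is just above the lower slope, with the stud visible ahead of it at about (200,33) of the left half. Next I lower it until its upper edge touches the cork and it pivots in the grip.

{"api": "arm_command", "payload": {
  "series": [30,0,0,1,0,30,0,0,1.8,0,30,0,0,2.4,0,30,0,0,2.8,0,30,0,0,2.8,0]
}}

```text
clock: 5.77
eef_pos: [507.0, -171.8, 68.9]
tool_rot: [-3.141, 0.002, 0.017]
force: [-0.5, 0.2, -2.1]
width: 39.3
gripper_force: 61.3
```

{"api": "arm_command", "payload": {
  "series": [30,0,0,0.1,0,30,0,0,0.2,0,30,-0.05,0,0.3,0,30,-0.1,0,0.4,0,30,-0.1,0,0.5,0]
}}

```text
clock: 6.18
eef_pos: [507.1, -172.2, 65.6]
tool_rot: [3.141, -0.001, 0.017]
force: [0.1, 0.7, 1.1]
width: 39.0
gripper_force: 61.6
```

{"api": "arm_command", "payload": {
  "series": [30,0,0,0.1,0,30,-0.05,0,0.2,0,30,-0.05,0,0.3,0,30,-0.1,0,0.4,0,30,-0.1,0,0.4,0]
}}

```text
clock: 6.6
eef_pos: [507.2, -172.2, 62.1]
tool_rot: [3.141, -0.003, 0.018]
force: [-1.7, 0.1, 5.6]
width: 39.3
gripper_force: 62.3
```

{"api": "arm_command", "payload": {
  "series": [30,0,0,0.1,0,30,-0.05,0,0.2,0,30,-0.05,0,0.2,0,30,-0.1,0,0.3,0,30,-0.1,0,0.3,0]
}}

```text
clock: 7.02
eef_pos: [506.0, -172.2, 59.0]
tool_rot: [3.141, -0.003, 0.018]
force: [-0.5, 1.5, 6.2]
width: 39.3
gripper_force: 62.4
```

{"api": "arm_command", "payload": {
  "series": [30,-0.02,0,0.1,0,30,-0.05,0,0.2,0,30,-0.07,0,0.3,0,30,-0.1,0,0.4,0,30,-0.1,0,0.5,0]
}}

```text
clock: 7.43
eef_pos: [504.7, -172.2, 54.0]
tool_rot: [3.141, -0.002, 0.018]
force: [-1.7, 1.7, 6.7]
width: 39.1
gripper_force: 62.7
```

{"api": "arm_command", "payload": {
  "series": [30,-0.02,0,0.1,0,30,-0.05,0,0.2,0,30,-0.07,0,0.3,0,30,-0.1,0,0.4,0,30,-0.1,0,0.5,0]
}}

```text
clock: 7.85
eef_pos: [503.7, -172.3, 49.0]
tool_rot: [3.141, -0.002, 0.017]
force: [-1.4, 0.3, 7.2]
width: 39.2
gripper_force: 63.1
```

{"api": "arm_command", "payload": {
  "series": [30,-0.02,0,0.1,0,30,-0.05,0,0.2,0,30,-0.07,0,0.3,0,30,-0.1,0,0.4,0,30,-0.1,0,0.5,0]
}}

```text
clock: 8.27
eef_pos: [503.0, -172.3, 44.1]
tool_rot: [3.141, -0.003, 0.018]
force: [-3.4, -0.5, 6.5]
width: 38.6
gripper_force: 63.2
```

{"api": "arm_command", "payload": {
  "series": [30,-0.02,0,0.1,0,30,-0.04,0,0.2,0,30,-0.06,0,0.3,0,30,-0.08,0,0.4,0,30,-0.08,0,0.5,0]
}}

```text
clock: 8.68
eef_pos: [502.2, -172.3, 39.1]
tool_rot: [3.141, -0.003, 0.018]
force: [-0.0, 0.3, 7.1]
width: 38.7
gripper_force: 63.6
```

```bash
cat > pl.py <<'E'
from h import *
def plate(tag):
    m=arr(viewer.camera_model("wrist")); s=monitor.read_state(); p,d=viewer.get_image("wrist"); np.savez(tag+".npz",p=p,d=d,**m)
    hsv=cv2.cvtColor(p,cv2.COLOR_RGB2HSV)
    g=(hsv[...,1]<60)&(hsv[...,2]>90)&(d>0); g[:60]=0; g[290:]=0; g[:,:170]=0; g[:,450:]=0
    n_,l,st,c=cv2.connectedComponentsWithStats(g.astype(np.uint8)); g=l==1+np.argmax(st[1:,4])
    v,u=np.nonzero(g); uv=np.c_[u,v]; Q=cloud(m,d,uv)
    for _ in range(6):
        c=Q.mean(0); n=np.linalg.svd(Q-c,full_matrices=False)[2][2]; n*=np.sign(n[2]); e=(Q-c)@n; Q=Q[abs(e)<max(2*e.std(),1)]
    print("eef",s["eef_pos"].round(1),s["force"].round(1),"plate normal",n.round(4),"pitch deg",np.degrees(np.arctan2(-n[0],n[2])).round(2),"rollY",np.degrees(np.arctan2(n[1],n[2])).round(2),"n",len(Q),"std",e.std().round(2),"c",c.round(1))
    # keyhole = hole in the mask
    cs,h=cv2.findContours(g.astype(np.uint8),cv2.RETR_CCOMP,cv2.CHAIN_APPROX_NONE)
    k=max([c_ for c_,hh in zip(cs,h[0]) if hh[3]>=0],key=cv2.contourArea)
    K=onplane(m,k[:,0],c,n)
    return m,p,d,s,c,n,g,K
E
python3 - <<'E'
from pl import *
m,p,d,s,c,n,g,K=plate("a1"); print("keyhole bbox",K.min(0),K.max(0))
E
```

```text
eef [ 502.2 -172.3   39.1] [-0.   0.3  7.1] plate normal [-0.2826 -0.0053  0.9592] pitch deg 16.41 rollY -0.32 n 47663 std 0.47 c [ 556.  -172.    49.6]
keyhole bbox [ 544.15911486 -180.4883024    46.17938598] [ 577.05435896 -163.72471164   55.83049265]
```

{"api": "arm_command", "payload": {
  "series": [30,-0.02,0,0.1,0,30,-0.04,0,0.2,0,30,-0.06,0,0.3,0,30,-0.08,0,0.4,0,30,-0.08,0,0.4,0]
}}

```text
clock: 9.15
eef_pos: [501.9, -172.4, 35.0]
tool_rot: [3.141, -0.003, 0.018]
force: [-0.5, 1.2, 5.8]
width: 39.2
gripper_force: 63.9
```

Run:
```python
from pl import *
m,p,d,s,c,n,g,K=plate("a2"); print("keyhole bbox",K.min(0),K.max(0))
```

```text
eef [ 501.9 -172.4   35. ] [-0.5  1.2  5.8] plate normal [-0.3251 -0.0063  0.9456] pitch deg 18.97 rollY -0.38 n 48494 std 0.47 c [ 556.1 -171.9   48.1]
keyhole bbox [ 545.02831184 -180.93139829   44.29056704] [ 576.99570931 -163.62889572   55.23519209]
```

Run:
```python
from h import *
f=np.load("a2.npz"); m={k:f[k] for k in("mtx","dist_coeffs","R","t")}; p,d=f["p"],f["d"]
n=np.array([-0.34013545,-0.00593702,0.94035771]); c=np.array([575.18,-157.19,52.335])
# height above face of every pixel in the upper part
v,u=np.mgrid[0:480,0:640]; uv=np.c_[u.ravel(),v.ravel()]; X=cloud(m,d,uv); h=((X-c)@n).reshape(480,640)
X=X.reshape(480,640,3)
hsv=cv2.cvtColor(p,cv2.COLOR_RGB2HSV)
b=(X[...,0]>592)&(X[...,0]<625)&(abs(X[...,1]+157)<45)
print("face bias",np.median(h[b]))
hd=b&(h-np.median(h[b])>7); print("head px",hd.sum(),"h",np.median(h[hd]),"centre depth",X[hd].mean(0),"bbox uv",np.argwhere(hd).min(0)[::-1],np.argwhere(hd).max(0)[::-1])
co=b&(hsv[...,1]<60)&(hsv[...,2]>70); co2=np.argwhere(co)[:,::-1]; print("colour",len(co2),co2.min(0),co2.max(0), "circle",cv2.minEnclosingCircle(co2.astype(np.float32)))
cc=np.argwhere(hd)[:,::-1].mean(0); T=onplane(m,[cc],c+11.5*n,n)[0]; print("head top",T,"base",T-11.5*n)
dk=b&(hsv[...,2]<75)&(hsv[...,1]<120); w=np.argwhere(dk)[:,::-1]; W=onplane(m,w,c,n); print("slot",len(w),W.min(0),W.max(0))
```

```text
face bias -2.860577906646819
head px 417 h 10.716589566322009 centre depth [ 598.79778371 -172.83905875   72.19556752] bbox uv [297   0] [340  13]
colour 465 [176   0] [341  12] circle ((258.5, 0.5), 82.50161743164062)
head top [ 598.6228915  -172.83444474   72.94511125] base [ 602.53444918 -172.76616901   62.13099758]
slot 35 [ 601.37464542 -186.61317923   61.62673726] [ 602.25461393 -137.1992402    62.19868723]
```

{"api": "arm_command", "payload": {
  "series": [30,-0.2,0,-0.8,0,30,-0.6,0,-1.9,0,30,1,0,-2.6,0,30,3,0,-3.3,0,30,4.4,0,-3.8,0]
}}

```text
clock: 9.62
eef_pos: [545.1, -171.5, 73.7]
tool_rot: [3.141, -0.001, 0.017]
force: [0.8, 0.7, -2.1]
width: 38.9
gripper_force: 63.0
```

{"api": "arm_command", "payload": {
  "series": [30,0,0,0,0,30,0,0,0,0,30,0,0,0,0,30,0,0,0,0,30,0,0,0,0]
}}

```text
clock: 10.03
eef_pos: [542.7, -171.5, 71.9]
tool_rot: [-3.141, 0.002, 0.017]
force: [-0.2, 0.9, -2.5]
width: 39.2
gripper_force: 62.9
```

Run:
```python
from pl import *
m,p,d,s,c,n,g,K=plate("b1"); print("keyhole bbox",K.min(0),K.max(0)); cv2.imwrite("pics/b1.png",p[40:340,120:520,::-1])
```

```text
eef [ 542.7 -171.5   71.9] [-0.2  0.9 -2.5] plate normal [-0.3054 -0.0063  0.9522] pitch deg 17.78 rollY -0.38 n 48329 std 0.47 c [ 596.9 -171.2   83.8]
keyhole bbox [ 585.68576332 -179.68363163   80.2545298 ] [ 617.61562333 -163.0778178    90.45868149]
```

View pics/b1.png

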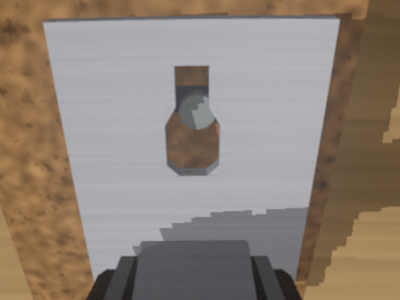

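The stud head shows through the keyhole at crop (197,111), slightly right of the hole's centre line (192) and still under the slot mouth. I'll work out the offset.

Run:
```python
from h import *
f=np.load("b1.npz"); m={k:f[k] for k in("mtx","dist_coeffs","R","t")}; d=f["d"]
n=np.array([-0.34013545,-0.00593702,0.94035771]); c=np.array([575.18,-157.19,52.335])
T=onplane(m,[[317.5,151]],c+11.5*n,n)[0]; Dp=cloud(m,d,[[317,151],[322,155],[312,148]])
print("head top",T,"base",T-11.5*n,"depth pts",Dp, (Dp-c)@n)
# cork heights by wrist depth at image margins of the face
q=[[150,60],[140,150],[480,100],[300,200],[320,190]]; P=cloud(m,d,q); print(P.round(1),((P-c)@n).round(1))
# keyhole sides on plate top plane
pn=np.array([-.3054,-.0063,.9522]); pc=np.array([596.9,-171.2,83.8])
print(onplane(m,[[312-17,107],[329,107],[286,180],[339,180],[312,106],[312,216],[312,204]],pc,pn).round(1))
```

```text
head top [ 603.64800447 -172.87173549   74.76250227] base [ 607.55956214 -172.80345976   63.94838861] depth pts [[ 603.6594906  -172.7067008    74.9321554 ]
 [ 602.26383761 -174.39815841   73.53627672]
 [ 604.65631444 -171.05978276   75.68616766]] [11.65464792 10.82677591 12.01485625]
[[ 631.5 -119.1   73. ]
 [ 602.2 -109.2   62.6]
 [ 624.  -252.8    0.8]
 [ 583.1 -166.7   54.3]
 [ 587.4 -174.3   56. ]] [  0.    0.1 -64.5  -0.8  -0.7]
[[ 617.2 -166.1   90.3]
 [ 617.4 -175.7   90.3]
 [ 595.3 -163.1   83.3]
 [ 595.5 -179.7   83.3]
 [ 617.5 -170.9   90.4]
 [ 582.8 -171.4   79.3]
 [ 587.2 -171.4   80.7]]
```

{"api": "arm_command", "payload": {
  "series": [30,0.3,0.08,-0.1,0,30,0.6,0.15,-0.2,0,30,0.7,0.15,0,0,30,0.77,0.15,0.27,0,30,0.77,0.15,0.27,0]
}}

```text
clock: 10.5
eef_pos: [551.9, -172.6, 69.0]
tool_rot: [-3.141, 0.001, 0.017]
force: [-0.4, -0.5, -2.2]
width: 39.1
gripper_force: 62.9
```

{"api": "arm_command", "payload": {
  "series": [30,0.04,0,0.1,0,30,0.07,0,0.2,0,30,0.11,0,0.3,0,30,0.14,0,0.4,0,30,0.14,0,0.4,0]
}}

```text
clock: 10.92
eef_pos: [553.3, -172.7, 65.4]
tool_rot: [-3.141, 0.0, 0.017]
force: [-0.7, 0.6, -1.8]
width: 39.2
gripper_force: 62.9
```

Run:
```python
from pl import *
m,p,d,s,c,n,g,K=plate("b2"); print("keyhole bbox",K.min(0),K.max(0)); cv2.imwrite("pics/b2.png",p[40:340,120:520,::-1])
```

```text
eef [ 553.3 -172.7   65.4] [-0.7  0.6 -1.8] plate normal [-0.3073 -0.0061  0.9516] pitch deg 17.89 rollY -0.37 n 48192 std 0.47 c [ 607.5 -172.4   77.4]
keyhole bbox [ 596.31519407 -180.83629742   73.80706035] [ 628.501807   -163.99057309   84.15207437]
```

View pics/b2.png

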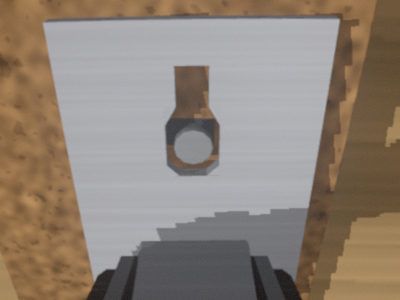

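The head (193,146) sits centred in the opening and has already entered it. I continue down along the slope normal.

{"api": "arm_command", "payload": {
  "series": [30,0.04,0,0.1,0,30,0.07,0,0.2,0,30,0.11,0,0.3,0,30,0.16,0,0.45,0,30,0.16,0,0.45,0]
}}

```text
clock: 11.38
eef_pos: [555.0, -172.7, 60.8]
tool_rot: [-3.141, 0.0, 0.017]
force: [0.4, 0.1, -2.3]
width: 38.9
gripper_force: 62.9
```

{"api": "arm_command", "payload": {
  "series": [30,0.03,0,0.1,0,30,0.05,0,0.15,0,30,0.07,0,0.2,0,30,0.09,0,0.25,0,30,0.09,0,0.25,0]
}}

```text
clock: 11.8
eef_pos: [555.9, -172.8, 58.6]
tool_rot: [-3.142, 0.0, 0.017]
force: [-0.2, 0.0, -1.0]
width: 38.9
gripper_force: 63.0
```

{"api": "arm_command", "payload": {
  "series": [30,0,0,0.1,0,30,0,0,0.2,0,30,0,0,0.3,0,30,0,0,0.3,0,30,0,0,0.3,0]
}}

```text
clock: 12.22
eef_pos: [556.4, -172.8, 56.1]
tool_rot: [3.141, -0.001, 0.017]
force: [-1.5, 0.8, 2.9]
width: 39.0
gripper_force: 63.5
```

Run:
```python
from pl import *
m,p,d,s,c,n,g,K=plate("b3"); print("keyhole bbox",K.min(0),K.max(0))
fn=np.array([-0.34013545,-0.00593702,0.94035771]); fc=np.array([575.18,-157.19,52.335]); print("top surface height at c",(c-fc)@fn)
```

```text
eef [ 556.4 -172.8   56.1] [-1.5  0.8  2.9] plate normal [-0.3194 -0.0062  0.9476] pitch deg 18.63 rollY -0.38 n 48341 std 0.47 c [ 610.6 -172.4   68.8]
keyhole bbox [ 601.50558722 -180.91068078   65.63955894] [ 631.55924395 -164.05282605   75.79550987]
top surface height at c 3.483179928942727
```

{"api": "arm_command", "payload": {
  "series": [30,0,0,0.05,0,30,0,0,0.1,0,30,0,0,0.1,0,30,-0.19,0,0.17,0,30,-0.38,0,0.24,0]
}}

```text
clock: 12.68
eef_pos: [555.1, -173.1, 54.3]
tool_rot: [3.14, -0.006, 0.018]
force: [1.9, 0.1, 5.5]
width: 39.1
gripper_force: 63.9
```

{"api": "arm_command", "payload": {
  "series": [30,-0.19,0,0.07,0,30,-0.38,0,0.14,0,30,-0.56,0,0.2,0,30,-0.75,0,0.27,0,30,-0.94,0,0.34,0]
}}

```text
clock: 13.1
eef_pos: [545.6, -173.5, 50.9]
tool_rot: [3.14, -0.006, 0.017]
force: [1.4, 0.7, 6.2]
width: 39.2
gripper_force: 63.9
```

{"api": "arm_command", "payload": {
  "series": [30,-0.15,0,0.06,0,30,-0.3,0,0.11,0,30,-0.45,0,0.16,0,30,-0.6,0,0.22,0,30,-0.75,0,0.27,0]
}}

```text
clock: 13.52
eef_pos: [538.0, -173.7, 48.1]
tool_rot: [3.14, -0.006, 0.017]
force: [2.4, -0.0, 6.3]
width: 38.6
gripper_force: 63.9
```

Run:
```python
from pl import *
m,p,d,s,c,n,g,K=plate("b4"); print("keyhole bbox",K.min(0),K.max(0)); cv2.imwrite("pics/b4.png",p[40:340,120:520,::-1])
fn=np.array([-0.34013545,-0.00593702,0.94035771]); fc=np.array([575.18,-157.19,52.335]); print("top surface height at c",(c-fc)@fn)
```

```text
eef [ 538.  -173.7   48.1] [ 2.4 -0.   6.3] plate normal [-0.3279 -0.0057  0.9447] pitch deg 19.14 rollY -0.35 n 48203 std 0.47 c [ 592.1 -173.2   61.3]
keyhole bbox [ 581.13691397 -181.94539824   57.48381094] [ 600.01927348 -164.96003885   63.98358706]
top surface height at c 2.740752689502222
```

View pics/b4.png

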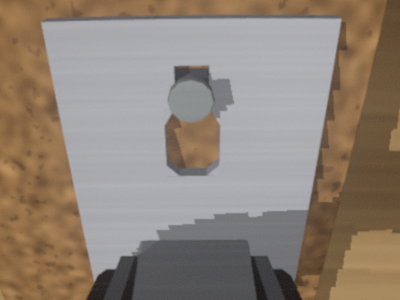

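The head (191,101) now overlaps the slot and holds the plate down, with about 4 mm to go. I'll slide until the end wall touches.

{"api": "arm_command", "payload": {
  "series": [30,-0.07,0,0.02,0,30,-0.14,0,0.05,0,30,-0.21,0,0.07,0,30,-0.28,0,0.1,0,30,-0.28,0,0.1,0]
}}

```text
clock: 13.98
eef_pos: [535.0, -173.7, 47.1]
tool_rot: [3.14, -0.005, 0.017]
force: [1.9, -0.0, 7.1]
width: 39.0
gripper_force: 63.9
```

{"api": "arm_command", "payload": {
  "series": [30,-0.03,0,0.01,0,30,-0.06,0,0.02,0,30,-0.09,0,0.03,0,30,-0.12,0,0.03,0,30,-0.12,0,0.03,0]
}}

```text
clock: 14.4
eef_pos: [534.3, -173.7, 46.9]
tool_rot: [3.14, -0.006, 0.017]
force: [2.7, -0.2, 6.1]
width: 38.8
gripper_force: 63.9
```

{"api": "arm_command", "payload": {
  "series": [30,-0.04,0,0.01,0,30,-0.08,0,0.02,0,30,-0.1,0,0.02,0,30,-0.1,0,0.02,0,30,-0.1,0,0.02,0]
}}

```text
clock: 14.82
eef_pos: [534.2, -173.7, 46.8]
tool_rot: [3.14, -0.008, 0.017]
force: [2.5, 0.0, 6.3]
width: 38.8
gripper_force: 63.8
```

Run:
```python
from pl import *
m,p,d,s,c,n,g,K=plate("b5"); cv2.imwrite("pics/b5.png",p[40:340,120:520,::-1])
print(onplane(m,[[311,106]],c,n))
```

```text
eef [ 534.2 -173.7   46.8] [2.5 0.  6.3] plate normal [-0.3283 -0.0057  0.9445] pitch deg 19.17 rollY -0.34 n 48162 std 0.47 c [ 588.2 -173.3   60. ]
[[ 608.84524634 -172.72889878   67.1399887 ]]
```

View pics/b5.png

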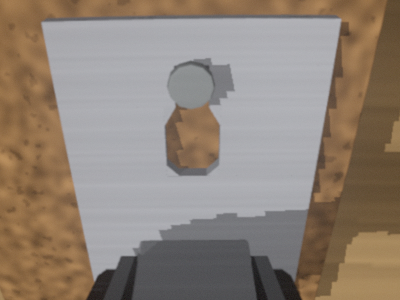

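The stud is home: the head (191,85) covers the slot end and the plate stopped moving. I'll let go and retreat upward.

{"api": "arm_command", "payload": {
  "series": [55,0.05,0,0,0,60,0.05,0,0,0,65,0.05,0,0,0,65,0.05,0,0,0,65,0.05,0,0,0]
}}

```text
clock: 15.28
eef_pos: [530.1, -173.2, 45.2]
tool_rot: [-3.141, 0.001, 0.017]
force: [-0.1, -0.7, -0.8]
width: 55.6
gripper_force: 0.0
```

{"api": "arm_command", "payload": {
  "series": [65,0,0,-1,0,65,0,0,-3,0,65,0,0,-5,0,65,0,0,-8,0,65,0,0,-11,0]
}}

```text
clock: 15.7
eef_pos: [529.9, -173.1, 156.9]
tool_rot: [-3.141, 0.001, 0.017]
force: [0.9, -0.4, 0.6]
width: 56.0
gripper_force: 0.0
```

Run:
```python
from h import *
m=arr(viewer.camera_model("wrist")); s=monitor.read_state(); p,d=viewer.get_image("wrist"); q,_=viewer.get_image("scene")
print(s["eef_pos"],s["force"],s["width"],s["gripper_force"])
cv2.imwrite("pics/z.png",np.hstack([cv2.resize(p[:,:,::-1],(400,300)),q[180:480,100:500,::-1]]))
```

```text
[ 529.91368438 -173.06625201  156.89771668] [ 0.89271938 -0.44897633  0.63043797] 55.95173483945014 0.0
```

View pics/z.png

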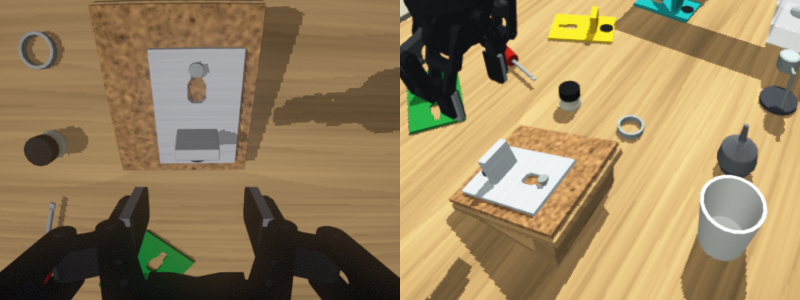

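The plate lies flat with the stud head at the slot's end, (197,70) in the left half, and the gripper is clear.

```bash
python3 -c "
from cell import workorder
print(workorder.finish_job())"
```

```text
the job is handed in; nothing more can be done
None
```

The plate is mounted flat on the slope with the stud home at the end of the slot; I released it, saw the gripper clear in the last pictures, and handed the job in at about 16 s (the hand-in gave no verdict).

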